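Sound the depth of a shell storage tube

ROBOT

A 6-joint arm with a two-finger parallel gripper is mounted at the origin on the work surface. World frame = base frame: x ahead of the robot, y to its left, z up, the work surface at z = 0. Lengths are in m, angles in degrees, forces in N, time in s.
With the tool pointing down it reaches from about 0.4 to 0.825 m from the base axis. Payload 7 kg.
Tool frame: the origin (TCP) lies midway between the tips of the shut fingers; the grasp point (between the pads) lies ctrl.tcp_to_grasp behind it (ctrl.tcp_to_grasp is the distance from the TCP to the grasp point, in m); z points along the fingers, y is the line along which they close (so a half turn about z gives the same grasp; the last joint's range is limited). The gripper opens to 88 mm and grips with 3 to 60 N. Pads are 19 mm wide; open, the fingers measure 130 mm over their backs; the gripper's body (78 mm by 193 mm) begins 47 mm behind the grasp point.
Start: joints at [79.59, 20.546, 0.682, 0, -70.136, -16.507], TCP at [0.306, 0.602, 0.227] pointing down, gripper open.
Joint ranges: [-176.03, 176.03], [-82.01, 121.73], [-58.28, 71.71], [-173.87, 95.51], [-174.79, -0.11], [-173.66, 173.66]. Speed limits (degrees/s): [136.94, 136.94, 172.46, 180, 180, 180].

INTERFACE

Orientations are given as [roll, pitch, yaw] about the fixed x, y, z axes, in that order (R = Rz(yaw) Ry(pitch) Rx(roll)).
In Python, from plant import ctrl, imaging, close_job gives the robot as it stands.
- The arm moves only by the shell command python3 -m crank 'ROWS'. ROWS is JSON, a list of rows, each a list of 3 entries, a list of its own where there are three numbers: the shift along the world's x, y, z in m, then the turn, a rotation vector about the world's x, y, z in degrees, then the opening, from -1 (shut) to 1 (fully open), so that 0 is half open. A call has 1 to 12 rows; each row shifts and turns the commanded pose from where the row before left it; what a row does not reach is not made up. A row lasts 1/10 s, in which the tool goes at most 50 mm and 8.59 degrees, less where a joint would pass 70% of its speed; a pose out of reach is approached as far as the arm can. A call is refused whole if a number of a shift passes 0.05 or a number of a turn 8.59, either way. A call with a gripper value outside its range is refused whole. The fingers move at their own pace and stop on an object; the grip force is fixed at half the most. Time passes only in rows, so rows that do not move let the fingers close. It gives the time, the measured TCP pose, the force, the opening and the grip force at its end, in the units of the state.
- ctrl.get_obs(): the state, without advancing time (a new reading comes with each control period).
- imaging.snapshot(name): name is "scene" or "top" or "wrist"; returns (picture, depth): 384x512x3 uint8, blue, green, red; 384x512 float32, m along the optical axis (not along the pixel's ray), 0 where there is no reading.
- imaging.camera_model(name): a dict with "mtx" (3x3 intrinsics, pixels), "D" ([k1, k2, p1, p2, k3] as OpenCV has them; the pictures are not rectified), "R" (3x3) and "t" (3): a world point X has camera coordinates R X + t. Camera axes: x right, y down, z forward; pixel columns grow to the right and rows downward; lengths in m; the calibration is good to about 2 mm. A picture is of the moment at which its call begins: read the wrist's pose just before it. camera_model takes no time and is no camera call; for the wrist camera it gives the pose at the moment of the call.
- close_job(): hands the job in; it is judged then, once.
The state is a dict: "clock": time; "joint_pos": joint angles; "qvel": joint speeds; "tau": joint torques, N m; "tool_pos": TCP position; "orientation": TCP orientation; "force": force on the tool from outside, world axes, zero at the start; "moment": the same for the moment, N m; "opening": finger opening in m; "gripper_force": force on a finger pad.
Only numpy, scipy, OpenCV 4.12 (cv2) and the standard library are available. Lean on these libraries where they do the work, as an engineer would, in place of code of your own. Each camera call takes 0.05 s, during which the arm holds its last target. There are 200 camera calls.

TASK

Check how deep the blue-collared storage tube is: lift the red-handled brass depth rod out of its rest and lower it gently, handle up, into that tube until its foot stands on the bottom, without letting it fall in. Let go and leave the rod standing in the tube (it may lean on the rim), with all three tubes still standing where they were.

Things in the scene. Friction and masses are not known exactly. Their poses are not given: they have to be found in the camera images.
- gauge_centre (a point): The depth rod, 150 mm long, loose, 60 to 130 g: a brass shank 14 mm in diameter with black ring marks and, on its top 45 mm, a round red plastic handle 22 mm in diameter. This point is on its axis half-way up, 75 mm above its foot and 52 mm below the middle of the handle; z points along the rod to the handle. It starts upright in a dark steel block (70 x 70 x 34 mm, fixed), loosely in a socket 30 mm deep, and is lifted straight up out of it.
- tube_blue: The tube to be measured: an upright white plastic tube with a blue collar on its top 20 mm, loose, about 400 g. Origin at the centre of its underside, z up. The rim is 88 mm up, the flat inside bottom 8 mm up (so 80 mm deep), the round bore 36 mm in diameter, the collar 52 mm outside, the foot disc 66 mm. The three tubes change places from start to start, with at least 75 mm between their axes.
- tube_yellow: Bystander: the same kind of tube with a yellow collar, 74 mm high. Origin at the centre of its underside. Not to be moved. Other bystanders, fixed and under 45 mm high: a clear box of shells and a grey pad with a long pointed shell.
- tube_green: Bystander: the same kind of tube with a green collar, 96 mm high. Origin at the centre of its underside. Not to be moved.
Things that resemble listed ones, but are neither listed nor needed, are in the scene too. Several things look just like the part that bears gauge_centre: the one meant starts farthest from the robot's base. Leave any black look-alike of the tube_blue alone.

How it is judged (in metres and radians):
At the end, for the whole second after the job is handed in: The rod, released and at rest, stands handle up on the inside bottom of the blue-collared tube (its centre 70 to 88 mm above the tube's underside, within 18 mm of its axis, leaning under 20 degrees); that tube is upright within 6 degrees and within 30 mm of its start (z of gauge_centre in the frame of tube_blue between 0.07 and 0.088 m and horizontal distance between gauge_centre and tube_blue below 0.018 m and angle between gauge_centre's own z axis and vertical below 0.35 rad and angle between tube_blue's own z axis and vertical below 0.1 rad and distance of tube_blue from where it was at the start of the episode below 0.03 m and linear speed of gauge below 0.02 m/s); the robot touches nothing.
It fails at once if the rod falls into the blue tube (faster than 0.6 m/s inside it, a free fall of about 18 mm) (horizontal distance between gauge_centre and tube_blue below 0.025 m and z of gauge_centre in the frame of tube_blue below 0.155 m and linear speed of gauge above 0.6 m/s).
It fails at once if a bystander tube is moved more than 30 mm or tipped more than about 17 degrees (distance of any of tube_yellow, tube_green from where it was at the start of the episode above 0.03 m or angle between any of tube_yellow, tube_green's own z axis and vertical above 0.3 rad).
It also fails if it takes over 35 s, if anything falls off the work surface, if the arm or the gripper's body presses on something with over 40 N, if the wrist force passes 120 N, or if a joint passes its speed limit or range.

## Working session

There is one attempt and no reset: what is moved stays moved. The work goes in short steps, Python scripts to look and compute and a shell command to move; the robot and the scene stay as the last step left them, time stands still between calls to the robot, and variables do not carry over. Pictures are saved under pics/ and viewed, at most 10 in all, crops included, and the job is handed in when it is done.

```bash
mkdir -p pics; cat > h.py <<'E'
import numpy as np, cv2
from plant import ctrl, imaging
def snap(n,f):
    m=imaging.camera_model(n); p,d=imaging.snapshot(n); cv2.imwrite(f'pics/{f}.png',p); np.savez(f'pics/{f}.npz',d=d,p=p,**{k:np.array(m[k]) for k in('mtx','D','R','t')})
def world(f,u,v,z=None,r=2):
    """pixel->world; by depth or on plane z"""
    m=np.load(f'pics/{f}.npz'); x=cv2.undistortPoints(np.array([[[u,v]]],float),m['mtx'],m['D'])[0,0]; ray=np.array([*x,1])
    C=-m['R'].T@m['t']; w=m['R'].T@ray
    if z is None:
        q=m['d'][int(v)-r:int(v)+r+1,int(u)-r:int(u)+r+1]; s=np.median(q[q>0])
    else: s=(z-C[2])/w[2]
    return C+s*w
E
python3 - <<'E'
from h import *
snap('top','top0'); snap('scene','scene0')
a=np.vstack([cv2.imread('pics/top0.png')])
o=ctrl.get_obs(); print(o['tool_pos'],o['orientation'],o['opening'],ctrl.tcp_to_grasp)
m=imaging.camera_model('top');print(-m['R'].T@m['t'])
E
```

```text
[0.30539801 0.60146202 0.22570476] [ 1.79913154e+02 -7.35920158e-03 -2.69236175e+01] 0.08754595824656272 0.0188
[0.35946865 0.02034793 1.0420517 ]
```

View pics/top0.png

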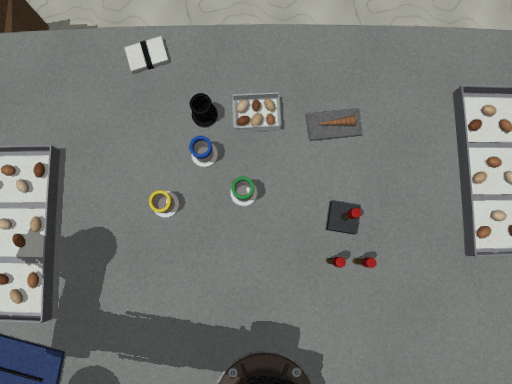

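View pics/scene0.png

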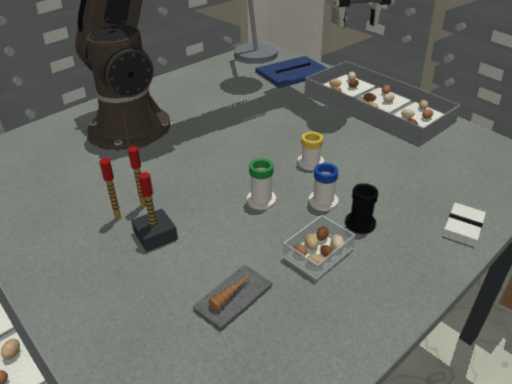

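Top view shows three red-handled rods: (355,212) standing in the dark block, and two free-standing at (340,262) and (369,262), nearer the base (bottom centre). So the one in the block is the target. The blue collar is at (201,148), with the black look-alike at (201,105), green at (243,188) and yellow at (161,202). I'll check with an enlarged crop.

```bash
python3 - <<'E'
from h import *
p=cv2.imread('pics/top0.png')
f=lambda x,y:cv2.resize(p[y:y+90,x:x+70],None,fx=5.6,fy=5.6,interpolation=cv2.INTER_CUBIC)
cv2.imwrite('pics/crop0.png',np.hstack([f(315,190),f(170,110)]))
for n,u,v,z in[('rodtop',355.5,212.5,.154),('r2',340,262,.15),('r3',369.5,262,.15),('blue',201,148,.088),('green',243,188,.096),('yellow',161,202,.074),('black',201,102,.088)]:
    print(n,world('top0',u,v).round(3),world('top0',u,v,z).round(4))
# colour-blob centroids
hsv=cv2.cvtColor(p,cv2.COLOR_BGR2HSV)
for n,(x,y,w,h),lo,hi,z in[('red',(344,200,24,22),(0,120,60),(10,255,255),.154),('blue',(185,130,34,36),(105,120,50),(130,255,255),.088)]:
    b=cv2.inRange(hsv[y:y+h,x:x+w],lo,hi); yy,xx=np.nonzero(b); print(n,xx.min()+x,xx.max()+x,yy.min()+y,yy.max()+y,xx.mean()+x,yy.mean()+y)
    
E
```

```text
rodtop [ 0.435 -0.19   0.153] [ 0.435  -0.1901  0.154 ]
r2 [ 0.333 -0.155  0.149] [ 0.333  -0.1552  0.15  ]
r3 [ 0.332 -0.217  0.149] [ 0.3322 -0.2169  0.15  ]
blue [0.61  0.153 0.01 ] [0.5905 0.1426 0.088 ]
green [0.509 0.049 0.008] [0.4963 0.0463 0.096 ]
yellow [0.476 0.249 0.007] [0.4682 0.2346 0.074 ]
black [0.716 0.15  0.045] [0.7008 0.1445 0.088 ]
red 347 360 208 218 354.1727272727273 212.95454545454547
blue 189 211 136 158 200.2017543859649 146.5263157894737
```

View pics/crop0.png

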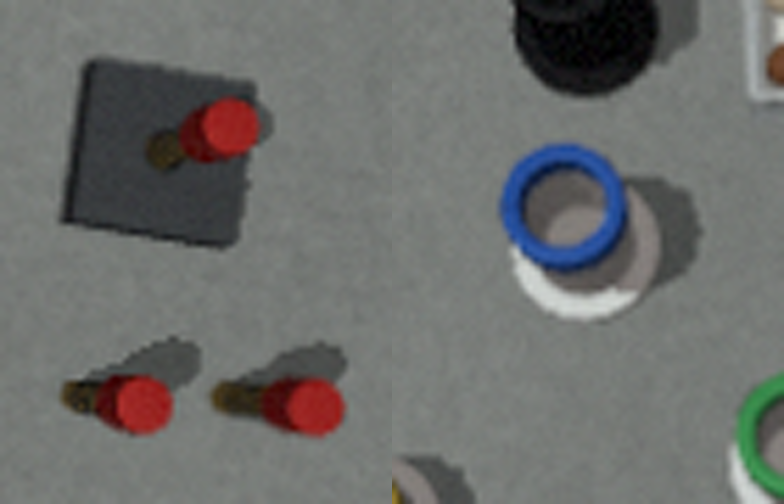

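The crop confirms it: the rod in the block has its top at about (355.8,212.1), which gives (0.436,-0.190). The blue rim centre is at about (200.5,146.6), giving (0.593,0.143). I'm moving above the rod.

```bash
python3 -m crank '[[[0.02,-0.044,0],[0,0,0],1],[[0.02,-0.044,0],[0,0,0],1],[[0.02,-0.044,0],[0,0,0],1],[[0.02,-0.044,0],[0,0,0],1],[[0.02,-0.044,0],[0,0,0],1],[[0.02,-0.044,0],[0,0,0],1],[[0.02,-0.044,0],[0,0,0],1],[[0.02,-0.044,0],[0,0,0],1],[[0,-0.044,0],[0,0,0],1],[[0,-0.044,0],[0,0,0],1],[[0,-0.044,0],[0,0,0],1],[[0,-0.044,0],[0,0,0],1]]'
python3 -m crank '[[[-0.005,-0.044,0],[0,0,0],1],[[-0.005,-0.044,0],[0,0,0],1],[[-0.005,-0.044,0],[0,0,0],1],[[-0.005,-0.044,0],[0,0,0],1],[[-0.005,-0.044,0],[0,0,0],1],[[-0.004,-0.043,0],[0,0,0],1],[[0,0,0],[0,0,0],1],[[0,0,0],[0,0,0],1]]'
python3 - <<'E'
from h import *
o=ctrl.get_obs(); print(o['clock'],o['tool_pos'],o['orientation'])
snap('wrist','w1'); p=cv2.imread('pics/w1.png')
print(world('top0',355.8,212.1,.154),world('top0',200.5,146.6,.088))
E
```

```text
clock: 1.3
tool_pos: [0.465, 0.072, 0.2264]
orientation: [180.0, 0.0, -26.9]
force: [0.9, -0.1, 0.4]
opening: 0.0879
gripper_force: 0.0
clock: 2.1
tool_pos: [0.4359, -0.1902, 0.2261]
orientation: [180.0, 0.0, -27.1]
force: [0.9, 0.2, 0.2]
opening: 0.0877
gripper_force: 0.0
2.1 [ 0.43592757 -0.19017576  0.22613963] [ 1.79988081e+02  4.91126954e-02 -2.70955852e+01]
[ 0.43582842 -0.19072204  0.154     ] [0.59380604 0.14383263 0.088     ]
```

View pics/w1.png

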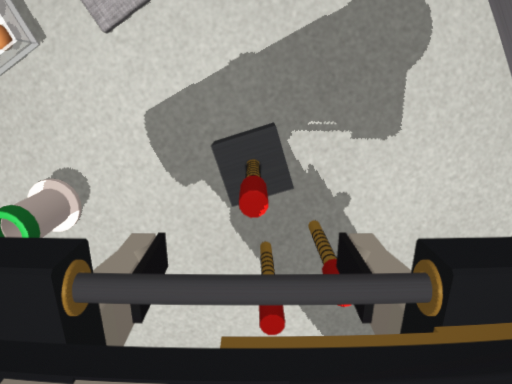

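The wrist view shows the target rod in the block with its top at about (254,203), centred between the fingers. The two free rods are behind it, at (272,322) and (340,268).

```bash
python3 - <<'E'
from h import *
print(world('w1',254,203,.154),world('w1',254,203))
p=cv2.imread('pics/w1.png')[165:225,230:280]; cv2.imwrite('pics/c1.png',cv2.resize(p,None,fx=9,fy=9,interpolation=cv2.INTER_CUBIC))
E
```

```text
[ 0.4365366  -0.19113502  0.154     ] [ 0.43620442 -0.19097368  0.15290994]
```

View pics/c1.png

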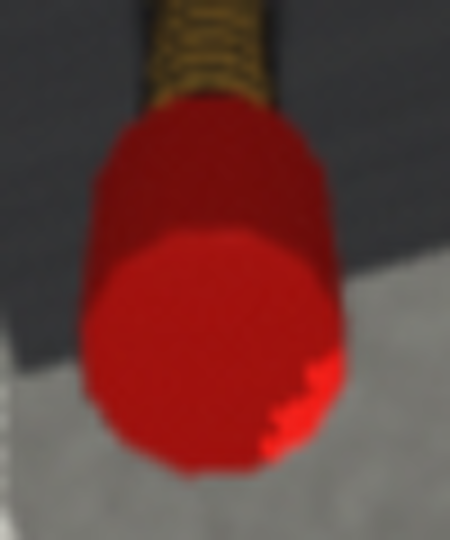

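The top's centre refines to (253.3,203.6), which gives (0.4365,-0.191,0.153). That matches the top camera and the expected height, so I'm descending to grasp.

```bash
python3 -m crank '[[[0.0005,-0.001,-0.03],[0,0,0],1],[[0,0,-0.03],[0,0,0],1],[[0,0,-0.03],[0,0,0],1],[[0,0,-0.022],[0,0,0],1],[[0,0,0],[0,0,0],1],[[0,0,0],[0,0,0],-1],[[0,0,0],[0,0,0],-1],[[0,0,0],[0,0,0],-1],[[0,0,0],[0,0,0],-1],[[0,0,0],[0,0,0],-1],[[0,0,0],[0,0,0],-1]]'
```

```text
clock: 3.25
tool_pos: [0.4372, -0.1902, 0.1149]
orientation: [-180.0, -0.0, -26.9]
force: [-0.4, -0.0, 0.3]
opening: 0.0455
gripper_force: 0.0
```

```bash
python3 -m crank '[[[0,0,0],[0,0,0],-1],[[0,0,0],[0,0,0],-1],[[0,0,0],[0,0,0],-1],[[0,0,0],[0,0,0],-1],[[0,0,0],[0,0,0],-1],[[0,0,0],[0,0,0],-1],[[0,0,0],[0,0,0],-1],[[0,0,0],[0,0,0],-1]]'
```

```text
clock: 4.05
tool_pos: [0.437, -0.1901, 0.1145]
orientation: [180.0, 0.0, -26.9]
force: [-0.7, -0.6, -0.5]
opening: 0.0213
gripper_force: 30.0
```

```bash
python3 -m crank '[[[0,0,0.01],[0,0,0],-1],[[0,0,0.015],[0,0,0],-1],[[0,0,0.015],[0,0,0],-1],[[0,0,0.02],[0,0,0],-1],[[0,0,0.02],[0,0,0],-1],[[0,0,0.02],[0,0,0],-1],[[0,0,0.02],[0,0,0],-1],[[0,0,0.01],[0,0,0],-1],[[0,0,0],[0,0,0],-1],[[0,0,0],[0,0,0],-1]]'
python3 - <<'E'
from h import *
snap('scene','s2');snap('wrist','w2')
a=cv2.imread('pics/s2.png')[60:290,60:380];b=cv2.imread('pics/w2.png')
cv2.imwrite('pics/v2.png',np.hstack([cv2.resize(a,(400,288)),cv2.resize(b,(384,288))]))
E
```

```text
clock: 5.05
tool_pos: [0.4367, -0.19, 0.244]
orientation: [-180.0, 0.0, -26.9]
force: [-0.3, -1.1, -1.1]
opening: 0.0215
gripper_force: 30.0
```

View pics/v2.png

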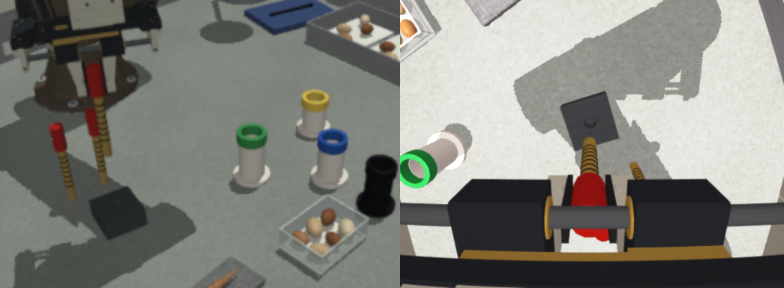

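The rod is out of its rest, upright in the gripper, and the block's socket is empty. Carrying it over the blue tube now.

```bash
python3 -m crank '[[[0.007,0.014,0],[0,0,0],-1],[[0.013,0.028,0],[0,0,0],-1],[[0.015,0.032,0],[0,0,0],-1],[[0.015,0.032,0],[0,0,0],-1],[[0.015,0.032,0],[0,0,0],-1],[[0.015,0.032,0],[0,0,0],-1],[[0.015,0.032,0],[0,0,0],-1],[[0.015,0.032,0],[0,0,0],-1],[[0.015,0.032,0],[0,0,0],-1],[[0.015,0.032,0],[0,0,0],-1],[[0.01,0.02,0],[0,0,0],-1],[[0.007,0.0155,0],[0,0,0],-1]]'
python3 -m crank '[[[0,0,0],[0,0,0],-1],[[0,0,0],[0,0,0],-1],[[0,0,0],[0,0,0],-1]]'
python3 - <<'E'
from h import *
snap('top','t3');snap('wrist','w3')
a=cv2.imread('pics/t3.png')[110:190,160:250];b=cv2.imread('pics/w3.png')[60:310,140:390]
cv2.imwrite('pics/v3.png',b if 0 else cv2.resize(b,(600,600),interpolation=cv2.INTER_CUBIC))
E
```

```text
clock: 6.35
tool_pos: [0.5943, 0.1446, 0.2432]
orientation: [179.9, 0.1, -26.9]
force: [-0.4, 0.1, -0.9]
opening: 0.0216
gripper_force: 30.0
clock: 6.65
tool_pos: [0.5937, 0.1425, 0.2446]
orientation: [180.0, 0.0, -27.0]
force: [-0.5, 0.2, -1.2]
opening: 0.0217
gripper_force: 30.0
```

View pics/v3.png

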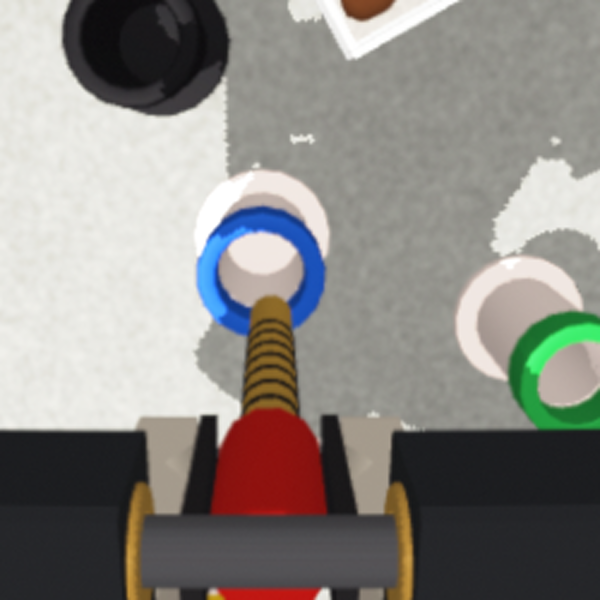

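The wrist view shows the rim's centre at crop (261,270) and the rod's foot edge at (270,297). I'll compute both.

```bash
python3 - <<'E'
from h import *
F=lambda x,y:(140+x/2.4-.3,60+y/2.4-.3)
print('rim',world('w3',*F(261,270),.088))
m=np.load('pics/w3.npz'); 
tp=np.array([.5937,.1425]); zf=.2446-.1145+.004
a=np.linspace(0,2*np.pi,37)
P=np.c_[tp[0]+.007*np.cos(a),tp[1]+.007*np.sin(a),np.full(37,zf)]
q=cv2.projectPoints(P,cv2.Rodrigues(m['R'])[0],m['t'],m['mtx'],m['D'])[0][:,0]
q=(q-[140,60]+.3)*2.4; print('pred foot x',q[:,0].min(),q[:,0].max(),'y',q[:,1].min(),q[:,1].max())
print(world('w3',*F(269.5,316),zf))
E
```

```text
rim [0.59850128 0.14470138 0.088     ]
pred foot x 251.3810513908897 292.3638216530443 y 291.13228579964243 330.4625564340722
[0.5924615 0.1440406 0.1341   ]
```

The relative offset is about +3 to +5 mm in x and +1 mm in y, well inside the 11 mm clearance. I'm correcting it and descending to just above the rim, then rechecking.

```bash
python3 -m crank '[[[0.002,0.0005,-0.012],[0,0,0],-1],[[0.002,0.001,-0.014],[0,0,0],-1],[[0,0,-0.01],[0,0,0],-1],[[0,0,0],[0,0,0],-1],[[0,0,0],[0,0,0],-1]]'
python3 - <<'E'
from h import *
o=ctrl.get_obs();print(o['tool_pos'],o['force'])
snap('wrist','w4');snap('scene','s4')
b=cv2.imread('pics/w4.png')[100:300,180:330];a=cv2.imread('pics/s4.png')[100:240,270:390]
cv2.imwrite('pics/v4.png',np.hstack([cv2.resize(b,(400,533),interpolation=cv2.INTER_CUBIC),cv2.resize(a,(400,533),interpolation=cv2.INTER_CUBIC)]))
E
```

```text
clock: 7.25
tool_pos: [0.598, 0.1447, 0.208]
orientation: [179.9, 0.0, -26.9]
force: [-0.5, -0.8, -0.6]
opening: 0.0217
gripper_force: 30.0
[0.5979715  0.14465427 0.20800267] [-0.50505191 -0.84657247 -0.64780775]
```

View pics/v4.png

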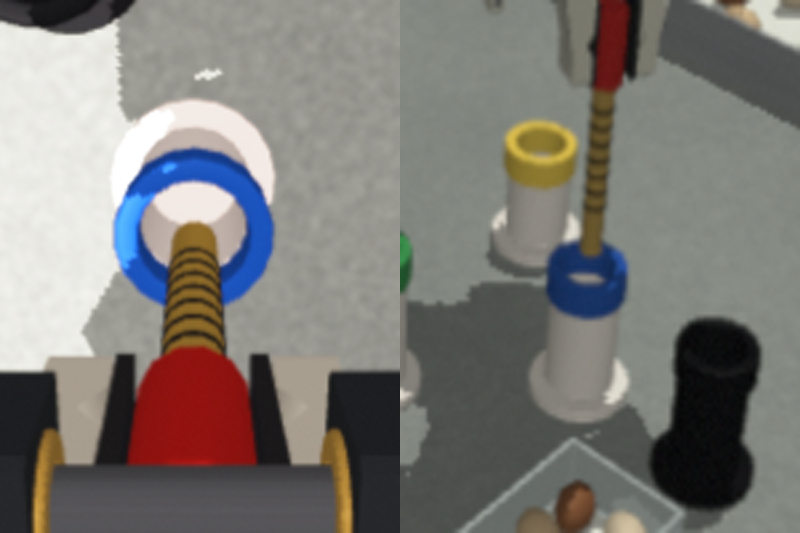

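```bash
python3 - <<'E'
from h import *
F=lambda x,y:(180+x/2.667-.3,100+y/2.667-.3)
print('rim',world('w4',*F(194,228),.088),'foot',world('w4',*F(195,242),.0975))
E
```

```text
rim [0.59873933 0.14464477 0.088     ] foot [0.59701113 0.14520719 0.0975    ]
```

The foot is within 2 mm of the bore's axis. Descending 80 mm, then slowly to contact.

```bash
python3 -m crank '[[[0,0,-0.005],[0,0,0],-1],[[0,0,-0.01],[0,0,0],-1],[[0,0,-0.01],[0,0,0],-1],[[0,0,-0.01],[0,0,0],-1],[[0,0,0],[0,0,0],-1]]'
python3 -m crank '[[[0,0,-0.01],[0,0,0],-1],[[0,0,-0.01],[0,0,0],-1],[[0,0,-0.01],[0,0,0],-1],[[0,0,-0.01],[0,0,0],-1],[[0,0,-0.005],[0,0,0],-1],[[0,0,0],[0,0,0],-1],[[0,0,0],[0,0,0],-1]]'
```

```text
clock: 7.85
tool_pos: [0.5969, 0.1444, 0.1713]
orientation: [179.8, 0.1, -26.9]
force: [0.2, -0.3, -1.0]
opening: 0.0218
gripper_force: 30.0
clock: 8.55
tool_pos: [0.5983, 0.1449, 0.1287]
orientation: [180.0, -0.0, -26.9]
force: [1.5, -0.0, -0.7]
opening: 0.0215
gripper_force: 30.0
```

```bash
python3 -m crank '[[[0,0,-0.003],[0,0,0],-1],[[0,0,-0.002],[0,0,0],-1],[[0,0,0],[0,0,0],-1],[[0,0,0],[0,0,0],-1]]'
```

```text
clock: 8.95
tool_pos: [0.5981, 0.1449, 0.1236]
orientation: [-180.0, -0.0, -26.9]
force: [0.6, -0.1, -0.6]
opening: 0.0215
gripper_force: 30.0
```

```bash
python3 -m crank '[[[0,0,-0.002],[0,0,0],-1],[[0,0,-0.0015],[0,0,0],-1],[[0,0,0],[0,0,0],-1],[[0,0,0],[0,0,0],-1]]'; python3 -m crank '[[[0,0,-0.001],[0,0,0],-1],[[0,0,0],[0,0,0],-1],[[0,0,0],[0,0,0],-1]]'
```

```text
clock: 9.35
tool_pos: [0.5981, 0.1448, 0.12]
orientation: [180.0, 0.0, -26.9]
force: [-0.1, -0.5, -0.3]
opening: 0.0216
gripper_force: 30.0
clock: 9.65
tool_pos: [0.5981, 0.1448, 0.119]
orientation: [180.0, 0.0, -26.9]
force: [-0.7, -0.5, -1.2]
opening: 0.0212
gripper_force: 30.0
```

```bash
python3 -m crank '[[[0,0,-0.001],[0,0,0],-1],[[0,0,0],[0,0,0],-1],[[0,0,0],[0,0,0],-1]]'; python3 -m crank '[[[0,0,-0.001],[0,0,0],-1],[[0,0,0],[0,0,0],-1],[[0,0,0],[0,0,0],-1]]'
```

```text
clock: 9.95
tool_pos: [0.5983, 0.1449, 0.1185]
orientation: [-180.0, -0.0, -26.9]
force: [-0.5, -0.9, 3.2]
opening: 0.0214
gripper_force: 30.0
clock: 10.25
tool_pos: [0.5987, 0.1449, 0.1184]
orientation: [-179.9, -0.1, -26.9]
force: [-1.5, -1.1, 10.1]
opening: 0.0212
gripper_force: 30.0
```

Contact is at the predicted height, 0.1185, with force rising to 10 N. I'm relieving it by 1 mm and releasing.

```bash
python3 -m crank '[[[0,0,0.001],[0,0,0],-1],[[0,0,0],[0,0,0],-1],[[0,0,0],[0,0,0],-0.3],[[0,0,0],[0,0,0],0],[[0,0,0],[0,0,0],0.5],[[0,0,0],[0,0,0],1],[[0,0,0],[0,0,0],1],[[0,0,0],[0,0,0],1],[[0,0,0],[0,0,0],1],[[0,0,0],[0,0,0],1],[[0,0,0],[0,0,0],1],[[0,0,0],[0,0,0],1]]'
```

```text
clock: 11.45
tool_pos: [0.5981, 0.1448, 0.1181]
orientation: [-180.0, -0.0, -26.9]
force: [-1.0, -0.2, -1.2]
opening: 0.0872
gripper_force: 0.0
```

```bash
python3 -m crank '[[[0,0,0.01],[0,0,0],1],[[0,0,0.02],[0,0,0],1],[[0,0,0.03],[0,0,0],1],[[0,0,0.03],[0,0,0],1],[[0,0,0.03],[0,0,0],1],[[0,0,0],[0,0,0],1],[[0,0,0],[0,0,0],1]]'
python3 - <<'E'
from h import *
snap('wrist','w5');snap('scene','s5')
b=cv2.imread('pics/w5.png');a=cv2.imread('pics/s5.png')[100:240,200:390]
cv2.imwrite('pics/v5.png',np.hstack([cv2.resize(b,(400,300)),cv2.resize(a,(400,300),interpolation=cv2.INTER_CUBIC)]))
E
```

```text
clock: 12.15
tool_pos: [0.5983, 0.145, 0.2395]
orientation: [-179.9, -0.1, -26.9]
force: [-0.2, 0.1, -0.5]
opening: 0.0876
gripper_force: 0.0
```

View pics/v5.png

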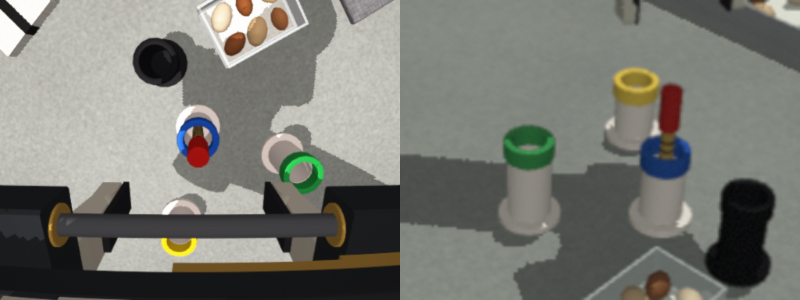

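The rod stands handle up in the blue tube, all three tubes are upright in place, and the gripper is clear. Handing the job in.

```bash
python3 -c "
from plant import close_job
print(close_job())"
```

```text
the job is handed in; nothing more can be done
None
```

I lowered the depth rod gently onto the bottom of the blue-collared tube and released it; the last pictures show it standing handle up with all three tubes upright where they were, and the job is handed in at about 12 s of the 35 s (no verdict was returned).

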